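# Unclamp a finished carving: wind off the hand nut and fold back the strap

## Robot

A 6-joint arm with a two-finger parallel gripper is mounted at the origin on the work surface. World frame = base frame: x ahead of the robot, y to its left, z up, the work surface at z = 0. Lengths are in m, angles in rad, forces in N, time in s.
With the tool pointing down it reaches from about 0.35 to 0.775 m from the base axis. Payload 5.5 kg.
Tool frame: the origin (TCP) lies at the very end of the fingers, on their centre line; the grasp point (between the pads) lies 19 mm behind it; z points along the fingers, y is the line along which they close (so a half turn about z gives the same grasp; the last joint's range is limited). The gripper opens to 85 mm and grips with 20 to 120 N. Pads are 22 mm wide; open, the fingers measure 114 mm over their backs; the gripper's body (76 mm by 85 mm) begins 54 mm behind the grasp point. The pads swing forward as they close: fully open they stand 13 mm farther back than shut.
Start: joints at [-1.253, 0.313, 0.046, 1.304, 0, 1.431], TCP at [0.254, -0.516, 0.231] pointing down, gripper open.
Joint ranges: [-2.76, 2.76], [-0.86, 1.69], [-1.03, 1.26], [-2.2, 2.34], [-1.47, 1.5], [-3.14, 3.14]. Speed limits (rad/s): [2.57, 2.57, 3.14, 3.14, 3.14, 3.14].

## Interface

Orientations are given as [roll, pitch, yaw] about the fixed x, y, z axes, in that order (R = Rz(yaw) Ry(pitch) Rx(roll)).
In Python, from workcell import bot gives the robot as it stands.
- The arm moves only by the tool apply_moves, never from a script. Its argument "steps" is a list of rows, each a list of 3 entries, a list of its own where there are three numbers: the shift along the tool's x, y, z scaled (see below), then the turn about the tool's z scaled (see below), then the opening, from -1 (shut) to 1 (fully open), so that 0 is half open. In form: [[[x, y, z], twist, gripper], ...]. A call has 1 to 8 rows; each row shifts and turns the commanded pose from where the row before left it, along the tool's axes as they then stand; what a row does not reach is not made up. The controller multiplies each number of a shift by 12 cm and each number of a turn by pi/2 rad. A row lasts 1/8 s, in which the tool goes at most 62.5 mm and 10.7 degrees, less where a joint would pass 70% of its speed; a pose out of reach is approached as far as the arm can. A call with a number of a shift or a turn outside -1 to 1 is refused whole. A call with a gripper value outside its range is refused whole. The fingers move at their own pace and stop on an object; "newtons" is the grip in N (left out, the last holds). Time passes only in rows, so rows that do not move let the fingers close. It gives the time, the measured TCP pose, the force, the opening and the grip force at its end, in the units of the state.
- bot.get_obs(): the state, without advancing time (a new reading comes with each control period).
- bot.snapshot(name): name is "scene" or "top" or "wrist"; returns a dict with "image" (420x560x3 uint8, red, green, blue), "K" (3x3 intrinsics, pixels), "T" (4x4, takes a point from camera to world coordinates); the wrist camera has in their place "tool_from_camera" (4x4, takes a point from camera to tool coordinates, whose origin is the TCP and whose axes are the flange's). Camera axes: x right, y down, z forward; pixel columns grow to the right and rows downward; lengths in m; the calibration is good to about 2 mm. A picture is of the moment at which its call begins: read the wrist's pose just before it. There is no depth.
- bot.hand_in(): hands the job in; it is judged then, once.
Trained networks look in a picture, given as the dict that the camera call returned (one of the last four; its "shot" number tells which), for a name from the list of things; names that differ only in an ending like _2 or _b are one class to them, and where a whole thing is asked for, a point or a joint stands for the part that bears it (a point fixed in the world has none). Each returns a list of dicts, best first, with "score" (0 to 1); they miss things now and then, are a little off and sometimes report something else, mostly with a low value. They report only what shows in the picture. A call takes as long as a camera call. They do not tell look-alikes from the thing itself.
- bot.look_for(name, picture): "centre" ([x, y, z] in m, in the coordinates of the camera as it stood for that picture, good to about 4 mm: the middle of the surface that is visible of it).
- bot.landmark_of(name, picture): "centre" ([x, y, z] in m, in the coordinates of the camera as it stood for that picture, good to about 4 mm: a listed point, or the origin of a listed thing).
The state is a dict: "time_s": time; "qpos": joint angles; "joint_vel": joint speeds; "tau": joint torques, N m; "tool_pos": TCP position; "eef_rot": TCP orientation; "contact_force": force on the tool from outside, world axes, zero at the start; "ft_torque": the same for the moment, N m; "gripper_width": finger opening in m; "grasp_force": force on a finger pad.
Only numpy, scipy, OpenCV 4.12 (cv2) and the standard library are available. Lean on these libraries where they do the work, as an engineer would, in place of code of your own. Each camera call takes 0.05 s, during which the arm holds its last target. There are 200 camera calls.

## Task

The turtle carving in the clamp is finished, so open the clamp. Unscrew the dark octagonal hand nut all the way off its brass post, lift it clear and set it down (do not drop it) in the wooden parts tray; then swing the hinged strap up and over until it leans back and stays open by itself. Leave the carving lying where it is, and do not disturb the mallet, the gouge or the water bottle.

Things in the scene. Friction and masses are not known exactly. Their poses are not given: they have to be found in the camera images.
- clamp: Wooden clamp board fixed to the bench, 220 (x) x 340 (y) x 20 mm. Origin: centre of its underside, z up; its y axis runs along the strap from nose (-y) to hinge (+y). Brass post at x 0, y -70 mm; hinge pin along x at y +105, z 60 mm, between two dark cheeks 36 mm long (23 to 37 mm either side of x 0, top at z 76 mm); carving at about y +30 mm.
- post_tip (a point): Centre of the top end of the upright brass threaded post, 120 mm above the bench; axes as the clamp's. Right-handed coarse round thread, pitch 12 mm, 29 mm over the crests, about 2 mm of play along and 1 mm across; the last 9 mm below the tip is a plain pin of 17 mm diameter.
- nut: Dark wooden octagonal hand nut with thin brass lines, 52 mm across flats (each 21 mm wide), 42 mm tall, about 0.16 kg, bored through (31 mm). Origin: centre of its underside; z up; flats face its x axis and every 45 degrees on. Starts tight on the strap, underside 70 to 72 mm above the bench. Loosens counter-clockwise seen from above; free to lift after 0.8 to 1.05 turns (varies).
- nut_mid (a point): Centre of the nut, 21 mm above its underside. As it unscrews it rises 12 mm a turn, pressed up by the springy strap with 5 to 12 N for the first half turn. Pulling before it is off the thread does not free it; once free it must rise some 40 mm more to clear the post.
- strap (a joint): Hinge of the light wooden strap that presses the carving down, in rad: 0 to 0.015 when clamped, 0.03 to 0.05 when it lies loose on the carving, 1.57 when upright, 1.8 at its open stop. Past upright it leans back by its own weight; short of upright it falls shut. Nearly frictionless, the strap weighs about 0.35 kg.
- strap_nose (a point): Middle of the strap's free end, a tongue 36 mm wide (along the strap's own x) and 20 mm thick, reaching 20 mm farther out and 20 mm back in from this point; free air underneath (30 mm to the board when closed). 227 mm from the hinge axis, and 52 mm from the post's axis when closed. Axes as the clamp's when closed; it turns with the strap.
- strap_hinge (a point): Point on the strap's hinge axis, mid-width, 60 mm above the bench. The axis is the clamp's own x axis; opening lifts the nose and carries it over towards the clamp's +y. The strap is 40 mm wide (62 mm around its slot for the post), 20 mm thick, its top 70 mm above the bench when closed.
- carving: Finished wooden turtle roundel with a white ring, 100 mm disc (head and tail reach 73 and 67 mm from the middle), 24 mm tall, about 0.13 kg, lying loose on the board under the strap's cork pad. Origin at the centre of its underside, head along its x.
- tray_in (a point): Centre of the inner floor of the open wooden parts tray, which stands fixed on the bench: outside 180 (its x) x 150 (its y) x 35 mm, walls 8 mm, floor 8 mm thick.
- mallet: Carver's wooden mallet lying on the bench: head 76 mm diameter x 105 mm along its x, handle 26 mm thick out to 204 mm along its y. Origin under the head's centre. Bystander.
- gouge: Carving gouge lying on the bench, about 225 mm long along its x, handle to -x, blade to +x, 26 mm thick. Origin under the ferrule. Bystander.
- bottle: Standing water bottle with blue cap and label, 64 mm diameter, 200 mm tall. Origin at the centre of its base. Bystander.
Things that resemble listed ones, but are neither listed nor needed, are in the scene too. Leave any purple look-alike of the nut alone.

How it is judged:
On the way, in this order (a step that is already met when the one before it is completed fails the run):
1. the nut is off the thread and lifted clear above the post (z of nut in the frame of post_tip above 0.003 m), for 0.05 s.
2. the nut lies released in the tray (x of nut_mid in the frame of tray_in between -0.075 and 0.075 m and y of nut_mid in the frame of tray_in between -0.06 and 0.06 m and z of nut_mid in the frame of tray_in below 0.045 m and linear speed of nut below 0.03 m/s and contact force between the fingers and nut below 0.1 N), for 0.2 s.
At the end, for the whole second after the job is handed in: The nut rests, released, inside the tray (its middle inside the walls and within 45 mm of the tray's inner floor); the strap leans open past 1.65 rad by itself, at rest; the carving lies flat on the board within 12 mm of where it was (all of step 2 and value of joint strap above 1.65 rad and distance of carving from where it was at the start of the episode below 0.012 m and angle between carving's own z axis and vertical below 0.05 rad and velocity of joint strap between -0.05 and 0.05 rad/s); the robot touches nothing.
It fails at once if the nut is dropped into the tray (landing faster than 0.9 m/s) (horizontal distance between nut_mid and tray_in below 0.11 m and height (world z) of nut_mid below 0.06 m and linear speed of nut above 0.9 m/s).
It fails at once if the mallet, the gouge or the bottle is disturbed (moved more than 25 mm) (distance of any of mallet, gouge, bottle from where it was at the start of the episode above 0.025 m).
It also fails if it takes over 72 s, if anything falls off the work surface, if the arm or the gripper's body presses on something with over 40 N, if the wrist force passes 120 N, or if a joint passes its speed limit or range.

## Working session

There is one attempt and no reset: what is moved stays moved. The work goes in short steps, Python scripts to look and compute and a tool call to move; the robot and the scene stay as the last step left them, time stands still between calls to the robot, and variables do not carry over. Pictures are saved under pics/ and viewed, at most 10 in all, crops included, and the job is handed in when it is done.

Besides the shell and the picture viewer there is one more tool, called by a JSON object that holds its "name" and its "arguments". apply_moves: Moves the arm, as the interface text tells. Shifts and turns lie within -1 to 1; 1 stands for 12 cm of shift or pi/2 rad of turn. Its arguments: {"type":"object","properties":{"steps":{"type":"array","items":{"type":"array"}},"newtons":{"type":"number"}},"required":["steps"]}

```bash
mkdir -p pics
cat > h.py <<'E'
import numpy as np, cv2
from workcell import bot
from scipy.spatial.transform import Rotation as R
def save(p,n): cv2.imwrite(f'pics/{n}.png',p['image'][:,:,::-1])
def Tw(p,o=None):
    if 'T' in p: return np.array(p['T'])
    T=np.eye(4); T[:3,:3]=R.from_euler('xyz',o['eef_rot']).as_matrix(); T[:3,3]=o['tool_pos']
    return T@np.array(p['tool_from_camera'])
def find(p,n,o=None,k='landmark_of',m=3):
    T=Tw(p,o); out=[]
    for d in getattr(bot,k)(n,p)[:m]:
        out.append((round(d['score'],2),(T[:3,:3]@np.array(d['centre'])+T[:3,3]).round(4).tolist()))
    return out
E
python3 - <<'E'
from h import *
print(bot.get_obs())
for c in ['scene','top']:
    p=bot.snapshot(c); save(p,c+'0'); print(c, np.array(p['T'])[:3,3])
    for n in ['post_tip','nut','nut_mid','strap_nose','strap_hinge','tray_in','clamp','carving','mallet','gouge','bottle']:
        print(n,find(p,n))
E
```

```text
{'time_s': 0.0, 'qpos': array([-1.25263791e+00,  3.14030735e-01,  4.49670937e-02,  1.30364876e+00,
        6.63790296e-06,  1.43119848e+00]), 'joint_vel': array([-0.00159616, -0.00017049,  0.00028064,  0.00226694,  0.0003628 ,
       -0.00137754]), 'tau': array([ 1.13152277e-03, -4.80627608e+01,  2.98532850e+01,  1.93736394e-02,
        7.16635464e-05,  5.14498311e-06]), 'tool_pos': array([ 0.25393783, -0.5152885 ,  0.2303868 ]), 'eef_rot': array([-3.13969614e+00, -2.73185050e-04,  4.57756002e-01]), 'contact_force': array([ 0.02279501, -0.03248949, -1.1758557 ]), 'ft_torque': array([-0.10392891, -0.01302455, -0.01162119]), 'grasp_force': 0.0, 'gripper_width': 0.08523542434866546}
scene [1.22911373 0.1566662  0.98980649]
post_tip [(0.69, [0.5156, -0.0186, 0.1197])]
nut [(0.89, [0.5161, -0.0181, 0.0741]), (0.81, [0.7508, 0.1194, -0.0006]), (0.62, [0.2963, -0.2202, -0.0014])]
nut_mid [(0.85, [0.7478, 0.1182, 0.0161]), (0.84, [0.2939, -0.2213, 0.0215]), (0.8, [0.516, -0.0137, 0.0881])]
strap_nose [(0.7, [0.5022, -0.0687, 0.0642])]
strap_hinge [(0.69, [0.5651, 0.1547, 0.0614])]
tray_in [(
[... 358 characters left out ...]
0.0238167  1.04171489]
post_tip [(0.83, [0.5194, -0.017, 0.1127])]
nut [(0.91, [0.7527, 0.1178, -0.0012]), (0.7, [0.7422, -0.3346, -0.0016]), (0.66, [0.5218, -0.015, 0.0726])]
nut_mid [(0.66, [0.2896, -0.2232, 0.0214]), (0.61, [0.5185, -0.0238, 0.0906]), (0.53, [0.7501, 0.1159, 0.02])]
strap_nose [(0.84, [0.5069, -0.0683, 0.0613])]
strap_hinge [(0.74, [0.5636, 0.15, 0.0586])]
tray_in [(0.81, [0.5072, -0.3349, 0.0098])]
clamp [(0.63, [0.5361, 0.0509, -0.004])]
carving [(0.63, [0.5473, 0.0774, 0.0219])]
mallet [(0.58, [0.7439, -0.3326, 0.0021])]
gouge [(0.69, [0.7753, 0.0432, 0.0004]), (0.67, [0.5216, -0.0182, 0.1136]), (0.3, [0.743, -0.3322, 0.0025])]
bottle [(0.95, [0.4472, 0.4334, 0.0016])]
```

View pics/scene0.png

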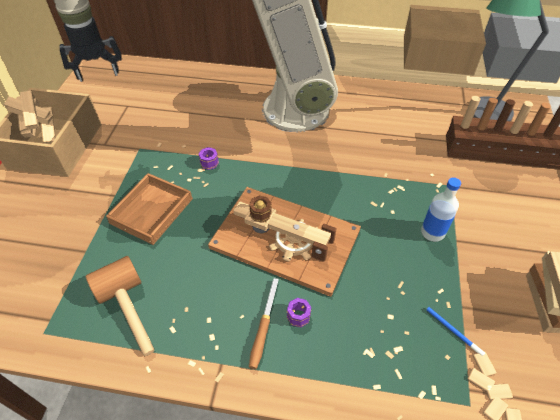

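View pics/top0.png

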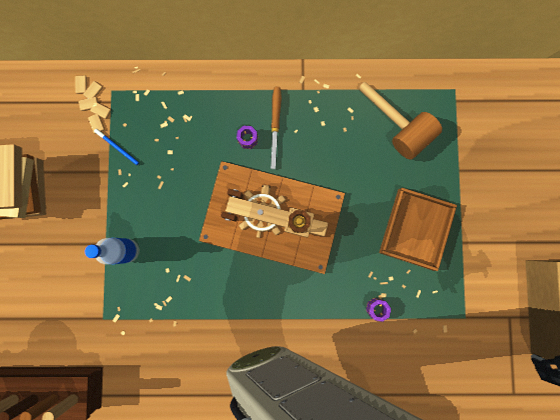

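The scene shows the clamp with the real nut at about (260,207); the purple rings at (208,158) and (299,312) are look-alikes. The tray is at (150,208), and the strap runs right to the hinge at (325,240). The top view agrees (nut 300,220), and the clamp yaw comes to about -15°. I'll move above the nut.

{"name": "apply_moves", "arguments": {"steps": [[[0.3, -0.23, 0], 0, 1], [[0.32, -0.23, 0], 0, 1], [[0.32, -0.23, 0], 0, 1], [[0.32, -0.23, 0], 0, 1], [[0.32, -0.23, 0], 0, 1], [[0.32, -0.23, 0], 0, 1], [[0.32, -0.23, 0], 0, 1], [[0.32, -0.23, 0], 0, 1]]}}

```text
time_s: 2.2
tool_pos: [0.4306, -0.1817, 0.2315]
eef_rot: [3.141, -0.0, 0.458]
contact_force: [1.4, -0.7, -0.8]
gripper_width: 0.0851
grasp_force: 0.0
```

{"name": "apply_moves", "arguments": {"steps": [[[0.32, -0.23, 0], 0, 1], [[0.32, -0.23, 0], 0, 1], [[0.32, -0.23, 0], 0, 1], [[0.32, -0.23, 0], 0, 1], [[0, 0, 0], 0, 1]]}}

```text
time_s: 2.82
tool_pos: [0.5199, -0.0136, 0.2312]
eef_rot: [-3.142, -0.0, 0.463]
contact_force: [0.2, -0.3, 0.4]
gripper_width: 0.0853
grasp_force: 0.0
```

Run:
```python
from h import *
o=bot.get_obs(); p=bot.snapshot('wrist'); save(p,'w1'); print(o['tool_pos'],o['eef_rot'],o['qpos'])
for n in ['post_tip','nut','nut_mid','strap_nose','strap_hinge']: print(n,find(p,n,o))
T=Tw(p,o); K=np.array(p['K']); print(T.round(3))
for w in [[.518,-.017,.12],[.518,-.017,.112]]:
    c=np.linalg.inv(T)@np.r_[w,1]; print((K@c[:3]/c[2])[:2])
```

```text
[ 0.51994347 -0.01360463  0.23115904] [-3.14155546e+00 -4.89824681e-04  4.62566565e-01] [-1.80771900e-01  2.06419061e-01 -9.58751003e-02  1.26813257e+00
  3.23589495e-04  2.49825424e+00]
post_tip [(0.8, [0.5204, -0.0186, 0.1241])]
nut [(0.77, [0.2949, -0.2261, 0.0008]), (0.75, [0.5149, -0.0147, 0.0723])]
nut_mid [(0.73, [0.2987, -0.2254, 0.0229]), (0.59, [0.5166, -0.0189, 0.0891])]
strap_nose [(0.81, [0.5046, -0.0692, 0.0616])]
strap_hinge [(0.6, [0.5616, 0.1494, 0.0585]), (0.55, [0.5447, 0.0712, 0.0206])]
[[ 0.447 -0.848 -0.284  0.592]
 [-0.895 -0.423 -0.142  0.021]
 [-0.     0.318 -0.948  0.373]
 [ 0.     0.     0.     1.   ]]
[276.59073208 208.74818925]
[276.55237877 205.93671214]
```

View pics/w1.png

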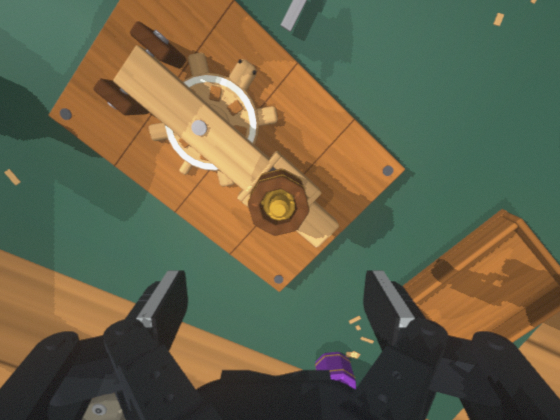

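The picture shows the octagonal nut at (278,204), as predicted; the strap runs up-left to the hinge at (135,70). I'll rectify the nut's top plane to get the orientation of its flats.

Run:
```python
from h import *
im=cv2.imread('pics/w1.png')
o=bot.get_obs(); p=bot.snapshot('wrist'); T=Tw(p,o); K=np.array(p['K'])
# world plane z=.112: px u=(x-x0)*s, v=(y0-y)*s
x0,y0,s=.518-.045,-.017+.045,6000
P=K@np.linalg.inv(T)[:3]
H=P[:,[0,1,3]]+np.c_[np.zeros((3,2)),P[:,2]*.112]
A=np.array([[1/s,0,x0],[0,-1/s,y0],[0,0,1]])
w=cv2.warpPerspective(p['image'][:,:,::-1],H@A,(540,540),flags=cv2.WARP_INVERSE_MAP|cv2.INTER_CUBIC)
w=cv2.convertScaleAbs(w,alpha=1.8)
cv2.imwrite('pics/w1r.png',w)
```

```text
(no output)
```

View pics/w1r.png

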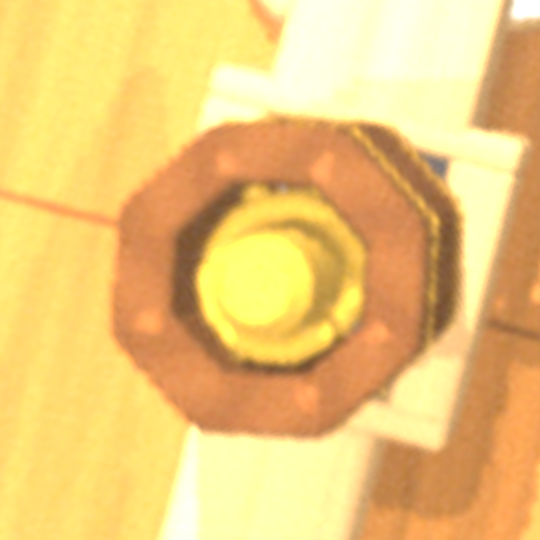

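{"name": "apply_moves", "arguments": {"steps": [[[0, 0, 0], 0.107, 1], [[0, 0, 0], 0.107, 1], [[0, 0, 0], 0.107, 1], [[-0.01, 0.035, 0], 0, 1], [[0, 0, 0.3], 0, 1], [[0, 0, 0.3], 0, 1], [[0, 0, 0.25], 0, 1], [[0, 0, 0], 0, 1]]}}

```text
time_s: 4.18
tool_pos: [0.5154, -0.0205, 0.1273]
eef_rot: [-3.141, 0.005, -0.045]
contact_force: [-0.0, 0.0, 0.3]
gripper_width: 0.0854
grasp_force: 0.0
```

Run:
```python
from h import *
o=bot.get_obs(); p=bot.snapshot('wrist'); save(p,'w2'); print(o['tool_pos'],o['eef_rot'],o['qpos'],o['contact_force'])
for n in ['post_tip','nut','nut_mid']: print(n,find(p,n,o))
```

```text
[ 0.51536922 -0.02054218  0.12726106] [-3.14101595  0.00498812 -0.04482672] [-1.95467052e-01  2.60263584e-01 -2.88791244e-01  1.02675967e+00
 -1.78398601e-04  2.99095421e+00] [-0.01873018  0.02174332  0.2826846 ]
post_tip [(0.64, [0.5186, -0.0197, 0.122])]
nut [(0.18, [0.5195, -0.0158, 0.0896])]
nut_mid [(0.87, [0.5209, -0.0174, 0.0913]), (0.59, [0.2988, -0.2232, 0.0188])]
```

View pics/w2.png

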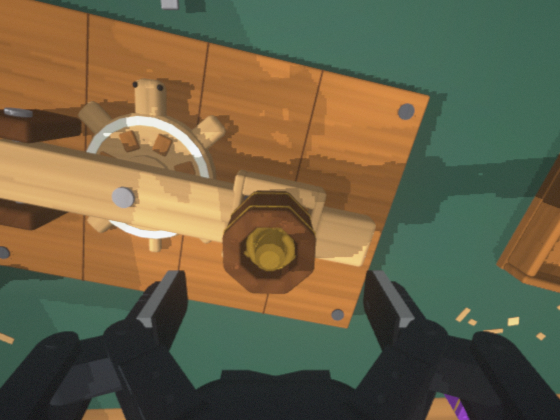

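The nut's flats at columns 223 and 315 stand upright between the fingers, centred at about column 270. I'll descend and grip.

{"name": "apply_moves", "arguments": {"steps": [[[0.03, -0.02, 0], 0, 1], [[0, 0, 0.22], 0, 1], [[0, 0, 0.2], 0, 1], [[0, 0, 0], 0, 1], [[0, 0, 0], 0, -1], [[0, 0, 0], 0, -1], [[0, 0, 0], 0, -1], [[0, 0, 0], 0, -1]], "newtons": 60}}

```text
time_s: 5.38
tool_pos: [0.5224, -0.0181, 0.0801]
eef_rot: [3.141, -0.003, -0.046]
contact_force: [0.5, 1.2, 5.5]
gripper_width: 0.0512
grasp_force: 65.4
```

{"name": "apply_moves", "arguments": {"steps": [[[0, 0, 0], 0, -1], [[0, 0, 0], 0, -1], [[0, 0, 0], 0, -1]]}}

```text
time_s: 5.75
tool_pos: [0.5224, -0.0181, 0.08]
eef_rot: [3.142, -0.003, -0.046]
contact_force: [0.5, 1.1, 6.8]
gripper_width: 0.051
grasp_force: 65.5
```

{"name": "apply_moves", "arguments": {"steps": [[[0, 0, 0], 0, 0.5], [[0, 0, 0], 0, 0.5], [[-0.03, 0, 0], 0, 0.5], [[0, 0, 0], 0, 0.5], [[0, 0, 0], 0, -1], [[0, 0, 0], 0, -1], [[0, 0, 0], 0, -1], [[0, 0, 0], 0, -1]]}}

```text
time_s: 6.75
tool_pos: [0.5175, -0.0178, 0.0789]
eef_rot: [3.142, 0.0, -0.046]
contact_force: [-2.0, 1.5, 2.7]
gripper_width: 0.051
grasp_force: 62.6
```

Run:
```python
from h import *
o=bot.get_obs(); print(o)
```

```text
{'time_s': 6.75, 'qpos': array([-1.89525854e-01,  3.03250713e-01, -3.60235429e-01,  9.07497894e-01,
       -4.64492852e-05,  2.99845003e+00]), 'joint_vel': array([-1.03611858e-03,  1.27707395e-03, -1.26750215e-04, -1.25607286e-03,
        1.98786396e-03,  3.87358448e-05]), 'tau': array([-3.12581677e-01, -4.24812877e+01,  2.62652314e+01, -7.96145461e-01,
       -4.39974759e-02,  1.08237637e-02]), 'tool_pos': array([ 0.51752831, -0.0178321 ,  0.07894813]), 'eef_rot': array([ 3.14157346e+00,  1.92415414e-04, -4.63832275e-02]), 'contact_force': array([-2.00766849,  1.47263312,  2.66715488]), 'ft_torque': array([ 0.09213163,  0.38112547, -0.02943543]), 'grasp_force': 62.552269610459916, 'gripper_width': 0.05097990428427633}
```

{"name": "apply_moves", "arguments": {"steps": [[[0, 0, -0.003], -0.11, -1], [[0, 0, -0.003], -0.11, -1], [[0, 0, -0.003], -0.11, -1], [[0, 0, -0.003], -0.11, -1], [[0, 0, -0.003], -0.11, -1], [[0, 0, -0.003], -0.11, -1], [[0, 0, -0.003], -0.11, -1], [[0, 0, -0.003], -0.11, -1]]}}

```text
time_s: 7.75
tool_pos: [0.5176, -0.018, 0.0815]
eef_rot: [-3.141, 0.0, 1.341]
contact_force: [-0.3, -1.0, -0.8]
gripper_width: 0.0508
grasp_force: 62.6
```

{"name": "apply_moves", "arguments": {"steps": [[[0, 0, -0.003], -0.11, -1], [[0, 0, -0.003], -0.11, -1], [[0, 0, -0.003], -0.11, -1], [[0, 0, -0.003], -0.11, -1], [[0, 0, -0.003], -0.11, -1], [[0, 0, -0.003], -0.11, -1], [[0, 0, -0.003], -0.11, -1], [[0, 0, -0.003], -0.11, -1]]}}

```text
time_s: 8.75
tool_pos: [0.5189, -0.0184, 0.0844]
eef_rot: [3.142, 0.002, 2.723]
contact_force: [3.3, -1.9, -4.0]
gripper_width: 0.0512
grasp_force: 62.9
```

{"name": "apply_moves", "arguments": {"steps": [[[0, 0, -0.003], -0.11, -1], [[0, 0, -0.003], -0.11, -1], [[0, 0, -0.003], -0.11, -1], [[0, 0, -0.003], -0.11, -1], [[0, 0, -0.003], -0.11, -1], [[0, 0, -0.003], -0.11, -1], [[0, 0, -0.003], -0.11, -1], [[0, 0, -0.003], -0.11, -1]]}}

```text
time_s: 9.75
tool_pos: [0.5196, -0.0176, 0.0875]
eef_rot: [-3.139, 0.003, -2.177]
contact_force: [4.2, 1.7, -3.8]
gripper_width: 0.0512
grasp_force: 63.2
```

{"name": "apply_moves", "arguments": {"steps": [[[0, 0, -0.003], -0.11, -1], [[0, 0, -0.003], -0.11, -1], [[0, 0, -0.003], -0.11, -1], [[0, 0, -0.003], -0.11, -1], [[0, 0, -0.003], -0.11, -1], [[0, 0, -0.003], -0.11, -1], [[0, 0, -0.003], -0.11, -1], [[0, 0, -0.003], -0.11, -1]]}}

```text
time_s: 10.75
tool_pos: [0.5181, -0.0176, 0.0899]
eef_rot: [-3.141, 0.0, -0.795]
contact_force: [1.4, 0.5, -2.7]
gripper_width: 0.0515
grasp_force: 63.3
```

Run:
```python
from h import *
o=bot.get_obs(); print(o['qpos'],o['ft_torque'])
```

```text
[-1.89321010e-01  2.93131823e-01 -3.44249209e-01  9.33110279e-01
  8.77223159e-04 -2.53635954e+00] [ 0.20715242 -0.19173512 -0.0265399 ]
```

{"name": "apply_moves", "arguments": {"steps": [[[0, 0, -0.003], -0.11, -1], [[0, 0, -0.003], -0.11, -1], [[0, 0, -0.03], -0.05, -1], [[0, 0, -0.03], 0, -1], [[0, 0, 0], 0, -1]]}}

```text
time_s: 11.38
tool_pos: [0.5178, -0.0179, 0.0984]
eef_rot: [-3.142, -0.0, -0.378]
contact_force: [0.5, -0.0, -2.4]
gripper_width: 0.0511
grasp_force: 63.4
```

{"name": "apply_moves", "arguments": {"steps": [[[0, 0, -0.1], 0, -1], [[0, 0, -0.15], 0, -1], [[0, 0, -0.2], 0, -1], [[0, 0, -0.2], 0, -1], [[0, 0, 0], 0, -1], [[0, 0, 0], 0, -1]]}}

```text
time_s: 12.12
tool_pos: [0.5174, -0.0179, 0.1758]
eef_rot: [3.141, 0.0, -0.377]
contact_force: [-0.3, 0.1, -2.2]
gripper_width: 0.0506
grasp_force: 63.4
```

Run:
```python
from h import *
o=bot.get_obs(); p=bot.snapshot('wrist'); save(p,'w3');print(o['tool_pos'],o['eef_rot'],o['qpos'],o['contact_force'])
print(find(p,'nut_mid',o),find(p,'tray_in',o),find(p,'post_tip',o))
p=bot.snapshot('top'); print(find(p,'tray_in'),find(p,'nut_mid'),find(p,'strap_nose'))
e=0
```

```text
[ 0.5173562  -0.01785202  0.1758482 ] [ 3.14140567e+00  3.88573265e-04 -3.76529299e-01] [-1.89589330e-01  2.27106543e-01 -2.07113872e-01  1.13699247e+00
 -1.11506985e-04 -2.95465270e+00] [-0.34654963  0.0854576  -2.21317837]
[(0.95, [0.2971, -0.2257, 0.0196]), (0.75, [0.52, -0.0212, 0.1869]), (0.18, [0.5167, -0.0197, 0.1692])] [] [(0.78, [0.5217, -0.0148, 0.1218])]
[(0.86, [0.5085, -0.3329, 0.0111])] [(0.9, [0.2935, -0.2228, 0.0223]), (0.83, [0.7544, 0.1162, 0.0216])] []
```

View pics/w3.png

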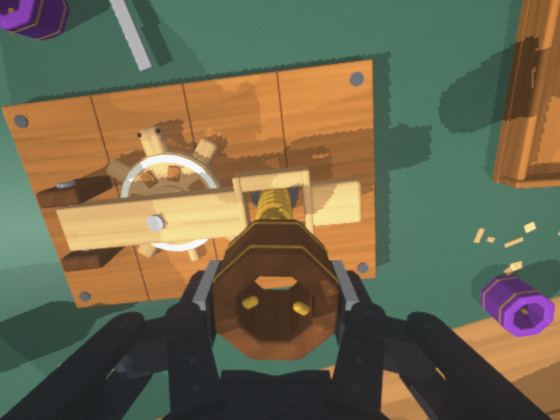

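The nut hangs in the fingers at (275,290), clear of the post at (272,205). I'll turn to tray alignment and carry it over.

{"name": "apply_moves", "arguments": {"steps": [[[0, 0, 0], 0.115, -1], [[0, 0, 0], 0.115, -1], [[0, 0, 0], 0.115, -1], [[0, 0, 0], 0.115, -1], [[0, 0, 0], 0.115, -1], [[0, 0, 0], 0.115, -1], [[0, 0, 0], 0.115, -1], [[0, 0, 0], 0.115, -1]]}}

```text
time_s: 13.52
tool_pos: [0.5176, -0.0179, 0.1762]
eef_rot: [3.141, -0.0, -1.827]
contact_force: [0.3, 0.1, -2.0]
gripper_width: 0.0512
grasp_force: 63.2
```

{"name": "apply_moves", "arguments": {"steps": [[[0.36, -0.08, 0], 0, -1], [[0.37, -0.08, 0], 0, -1], [[0.37, -0.08, 0], 0, -1], [[0.37, -0.08, 0], 0, -1], [[0.37, -0.08, 0], 0, -1], [[0.37, -0.08, 0], 0, -1], [[0.37, -0.09, 0], 0, -1], [[0, 0, 0], 0, -1]]}}

```text
time_s: 14.52
tool_pos: [0.5069, -0.3382, 0.1757]
eef_rot: [-3.141, -0.001, -1.826]
contact_force: [0.0, -0.9, -3.3]
gripper_width: 0.0514
grasp_force: 63.3
```

{"name": "apply_moves", "arguments": {"steps": [[[0, 0, 0.3], 0, -1], [[0, 0, 0.3], 0, -1], [[0, 0, 0.2], 0, -1], [[0, 0, 0.2], 0, -1], [[0, 0, 0], 0, -1]]}}

```text
time_s: 15.15
tool_pos: [0.5057, -0.3325, 0.0542]
eef_rot: [3.137, 0.003, -1.821]
contact_force: [0.2, 1.0, -3.1]
gripper_width: 0.0514
grasp_force: 63.3
```

Run:
```python
from h import *
o=bot.get_obs(); p=bot.snapshot('wrist'); save(p,'w4');print(o['tool_pos'],o['eef_rot'],o['qpos'],o['contact_force'])
print(find(p,'nut_mid',o),find(p,'tray_in',o))
p=bot.snapshot('top'); save(p,'t4'); print(find(p,'nut_mid'),find(p,'strap_nose'),find(p,'carving'))
```

```text
[ 0.50566148 -0.33245585  0.054229  ] [ 3.13698216e+00  2.53754450e-03 -1.82055665e+00] [-7.14292561e-01  4.80153850e-01 -1.54854185e-01  9.41047045e-01
  2.03102839e-04 -2.03533495e+00] [ 0.23106297  0.97469058 -3.10655359]
[(0.92, [0.5036, -0.3363, 0.066])] []
[(0.76, [0.294, -0.2208, 0.0197]), (0.67, [0.7558, 0.1186, 0.0224]), (0.64, [0.5067, -0.34, 0.0705])] [(0.58, [0.5077, -0.0721, 0.072]), (0.44, [0.537, 0.0506, -0.0048])] [(0.81, [0.549, 0.0794, 0.0192])]
```

View pics/w4.png

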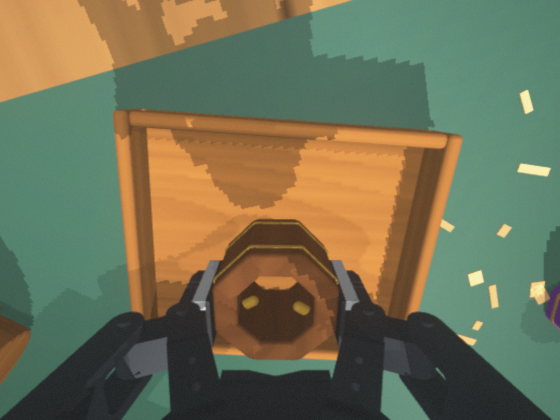

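Nut hangs between the tray walls (columns 145–430) with ample room to either side. I'll lower it.

{"name": "apply_moves", "arguments": {"steps": [[[0, 0, 0.12], 0, -1], [[0, 0, 0.1], 0, -1], [[0, 0, 0.05], 0, -1], [[0, 0, 0.02], 0, -1], [[0, 0, 0], 0, -1], [[0, 0, 0], 0, -1]]}}

```text
time_s: 16.25
tool_pos: [0.5074, -0.335, 0.0219]
eef_rot: [-3.141, -0.0, -1.821]
contact_force: [0.7, -0.1, -1.9]
gripper_width: 0.0509
grasp_force: 63.3
```

{"name": "apply_moves", "arguments": {"steps": [[[0, 0, 0.02], 0, -1], [[0, 0, 0.01], 0, -1], [[0, 0, 0.01], 0, -1], [[0, 0, 0], 0, -1]]}}

```text
time_s: 16.75
tool_pos: [0.5071, -0.3347, 0.0166]
eef_rot: [3.141, 0.0, -1.821]
contact_force: [-0.6, 0.5, -1.2]
gripper_width: 0.0512
grasp_force: 63.3
```

{"name": "apply_moves", "arguments": {"steps": [[[0, 0, 0.01], 0, -1], [[0, 0, 0.01], 0, -1], [[0, 0, 0], 0, -1]]}}

```text
time_s: 17.12
tool_pos: [0.5072, -0.3349, 0.0155]
eef_rot: [-3.141, -0.0, -1.821]
contact_force: [-3.4, 1.7, 6.9]
gripper_width: 0.051
grasp_force: 64.1
```

{"name": "apply_moves", "arguments": {"steps": [[[0, 0, 0], 0, 0.7], [[0, 0, 0], 0, 0.7], [[0, 0, 0], 0, 0.7], [[0, 0, 0], 0, 0.7], [[0, 0, 0], 0, 0.7], [[0, 0, -0.2], 0.008, 0.7], [[0, 0, -0.4], 0, 0.7], [[0, 0, -0.4], 0, 0.7]]}}

```text
time_s: 18.12
tool_pos: [0.5068, -0.3345, 0.1352]
eef_rot: [3.141, 0.0, -1.834]
contact_force: [0.2, -0.4, -0.8]
gripper_width: 0.0727
grasp_force: 0.0
```

{"name": "apply_moves", "arguments": {"steps": [[[0, 0, -0.38], 0, 1], [[-0.34, 0.1, 0], 0, 1], [[-0.34, 0.1, 0], 0, 1], [[-0.34, 0.1, 0], 0, 1], [[-0.35, 0.1, 0], 0, 1], [[-0.35, 0.1, 0], 0, 1], [[-0.35, 0.1, 0], 0, 1], [[0, 0, 0], 0, 1]]}}

```text
time_s: 19.12
tool_pos: [0.5017, -0.0736, 0.1801]
eef_rot: [3.141, 0.0, -1.83]
contact_force: [-0.1, 0.3, -1.2]
gripper_width: 0.0855
grasp_force: 0.0
```

{"name": "apply_moves", "arguments": {"steps": [[[0, 0, 0], 0, 1], [[0, 0, 0], 0, 1]]}}

```text
time_s: 19.38
tool_pos: [0.5025, -0.0772, 0.1799]
eef_rot: [-3.141, -0.0, -1.835]
contact_force: [0.0, -0.9, 1.0]
gripper_width: 0.0849
grasp_force: 0.0
```

Run:
```python
from h import *
o=bot.get_obs(); p=bot.snapshot('wrist'); save(p,'w5');print(o['tool_pos'],o['eef_rot'],o['qpos'],o['contact_force'])
for n in ['strap_nose','post_tip','strap_hinge']: print(n,find(p,n,o))
p=bot.snapshot('top'); save(p,'t5')
for n in ['nut_mid','tray_in','strap_nose','post_tip','strap_hinge']: print(n,find(p,n))
p=bot.snapshot('scene')
for n in ['nut_mid','tray_in','strap_nose','post_tip','strap_hinge']: print(n,find(p,n))
```

```text
[ 0.50246598 -0.07722813  0.1799495 ] [-3.14123282e+00 -3.36000938e-04 -1.83537633e+00] [-3.10337677e-01  2.06742169e-01 -2.22850451e-01  1.14082888e+00
 -3.19189711e-04 -1.61655412e+00] [ 0.03723726 -0.86485312  1.01138151]
strap_nose [(0.56, [0.5068, -0.071, 0.0711])]
post_tip [(0.75, [0.5194, -0.0154, 0.1196])]
strap_hinge []
nut_mid [(0.9, [0.7543, 0.1149, 0.0175])]
tray_in [(0.7, [0.5061, -0.3343, 0.0089]), (0.59, [0.5502, 0.0743, 0.0201])]
strap_nose [(0.91, [0.5073, -0.0723, 0.0722])]
post_tip [(0.89, [0.5203, -0.0189, 0.1158])]
strap_hinge [(0.7, [0.5654, 0.1497, 0.0588]), (0.49, [0.7426, -0.3344, 0.002])]
nut_mid [(0.88, [0.2955, -0.221, 0.0201]), (0.73, [0.755, 0.1147, 0.0178]), (0.7, [0.5051, -0.3353, 0.0246])]
tray_in [(0.88, [0.504, -0.3308, 0.0082])]
strap_nose [(0.83, [0.5032, -0.0685, 0.0725])]
post_tip [(0.72, [0.516, -0.017, 0.1201])]
strap_hinge [(0.96, [0.5646, 0.1552, 0.0595])]
```

View pics/w5.png

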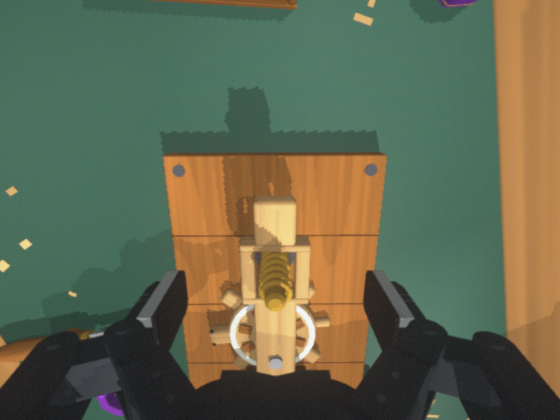

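The strap tongue is at (275,222), centred between and parallel to the fingers, and the nut is in the tray. I'll descend and grip the tongue lightly.

{"name": "apply_moves", "arguments": {"steps": [[[0, 0, 0.36], 0, 1], [[0, 0, 0.36], 0, 1], [[0, 0, 0.36], 0, 1], [[0, 0, 0], 0, 1], [[0, 0, 0], 0, -1], [[0, 0, 0], 0, -1], [[0, 0, 0], 0, -1], [[0, 0, 0], 0, -1]], "newtons": 25}}

```text
time_s: 21.18
tool_pos: [0.5033, -0.0766, 0.0514]
eef_rot: [-3.139, -0.0, -1.834]
contact_force: [1.0, -1.1, 1.9]
gripper_width: 0.0356
grasp_force: 32.9
```

{"name": "apply_moves", "arguments": {"steps": [[[0, 0, 0], 0, -1], [[0, 0, 0], 0, -1], [[0, 0, -0.05], 0, -1], [[0.005, 0, -0.05], 0, -1], [[0, 0, 0], 0, -1]]}}

```text
time_s: 21.8
tool_pos: [0.5035, -0.0759, 0.0628]
eef_rot: [-3.14, 0.002, -1.833]
contact_force: [6.7, 3.5, -3.1]
gripper_width: 0.0354
grasp_force: 32.1
```

Run:
```python
import numpy as np
f=np.linspace(.099,1.74,25); r=.2357
x=np.diff(r*np.cos(f))/.12; z=-np.diff(r*np.sin(f))/.12
for a in zip(f[1:].round(2),x.round(3),z.round(3)): print(*a)
```

```text
0.17 -0.018 -0.133
0.24 -0.027 -0.132
0.3 -0.036 -0.129
0.37 -0.045 -0.127
0.44 -0.053 -0.123
0.51 -0.061 -0.119
0.58 -0.069 -0.115
0.65 -0.077 -0.11
0.71 -0.084 -0.104
0.78 -0.091 -0.098
0.85 -0.098 -0.092
0.92 -0.104 -0.085
0.99 -0.11 -0.078
1.06 -0.115 -0.07
1.12 -0.119 -0.062
1.19 -0.123 -0.054
1.26 -0.126 -0.045
1.33 -0.129 -0.036
1.4 -0.131 -0.028
1.47 -0.133 -0.019
1.53 -0.134 -0.009
1.6 -0.134 -0.0
1.67 -0.134 0.009
1.74 -0.133 0.018
```

{"name": "apply_moves", "arguments": {"steps": [[[-0.018, 0, -0.133], 0, -1], [[-0.027, 0, -0.132], 0, -1], [[-0.036, 0, -0.129], 0, -1], [[-0.045, 0, -0.127], 0, -1], [[-0.053, 0, -0.123], 0, -1], [[-0.061, 0, -0.119], 0, -1], [[-0.069, 0, -0.115], 0, -1], [[-0.077, 0, -0.11], 0, -1]]}}

```text
time_s: 22.8
tool_pos: [0.515, -0.0323, 0.1811]
eef_rot: [-3.14, -0.001, -1.834]
contact_force: [6.6, -0.7, -3.7]
gripper_width: 0.0357
grasp_force: 30.5
```

{"name": "apply_moves", "arguments": {"steps": [[[-0.084, 0, -0.104], 0, -1], [[-0.091, 0, -0.098], 0, -1], [[-0.098, 0, -0.092], 0, -1], [[-0.104, 0, -0.085], 0, -1], [[-0.11, 0, -0.078], 0, -1], [[-0.115, 0, -0.07], 0, -1], [[-0.119, 0, -0.062], 0, -1], [[-0.123, 0, -0.054], 0, -1]]}}

```text
time_s: 23.8
tool_pos: [0.5408, 0.0648, 0.2584]
eef_rot: [-3.14, -0.003, -1.835]
contact_force: [4.6, -3.6, -0.3]
gripper_width: 0.0352
grasp_force: 31.0
```

Run:
```python
from h import *
p=bot.snapshot('scene'); save(p,'s6')
for n in ['strap_nose','carving']: print(n,find(p,n))
```

```text
strap_nose [(0.72, [0.5395, 0.0637, 0.2714])]
carving [(0.84, [0.5478, 0.0753, 0.0206]), (0.35, [0.5648, 0.1555, 0.0599])]
```

View pics/s6.png

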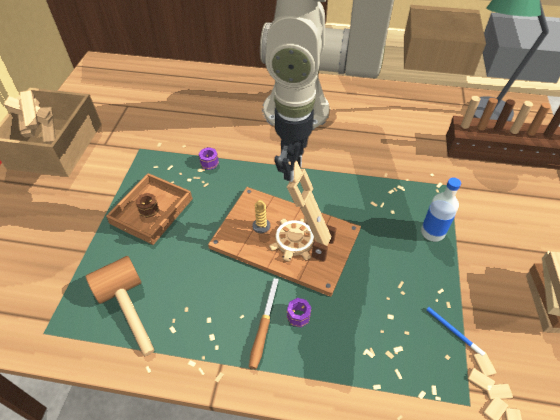

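The strap is well raised, held at (293,165); the nut sits in the tray at (147,203), and the carving at (295,238) hasn't moved. I'll continue past upright.

{"name": "apply_moves", "arguments": {"steps": [[[-0.126, 0, -0.045], 0, -1], [[-0.129, 0, -0.036], 0, -1], [[-0.131, 0, -0.028], 0, -1], [[-0.133, 0, -0.019], 0, -1], [[-0.134, 0, -0.009], 0, -1], [[-0.134, 0, 0], 0, -1], [[-0.134, 0, 0.009], 0, -1], [[-0.133, 0, 0.018], 0, -1]]}}

```text
time_s: 24.95
tool_pos: [0.5736, 0.1882, 0.2718]
eef_rot: [-3.141, 0.0, -1.834]
contact_force: [2.9, -1.9, 4.8]
gripper_width: 0.0356
grasp_force: 34.1
```

{"name": "apply_moves", "arguments": {"steps": [[[0, 0, 0], 0, -1], [[0, 0, 0], 0, -1]]}}

```text
time_s: 25.2
tool_pos: [0.5738, 0.1888, 0.2717]
eef_rot: [-3.141, 0.002, -1.834]
contact_force: [3.7, 0.3, 4.9]
gripper_width: 0.0355
grasp_force: 34.2
```

Run:
```python
from h import *
p=bot.snapshot('scene'); print(find(p,'strap_nose'))
p=bot.snapshot('top'); print(find(p,'strap_nose'),find(p,'strap_hinge'))
```

```text
[(0.59, [0.5721, 0.1811, 0.2886]), (0.43, [0.5169, -0.0187, 0.1218])]
[(0.61, [0.5736, 0.1759, 0.2851])] [(0.87, [0.5636, 0.1496, 0.0585]), (0.62, [0.536, 0.0477, -0.0059])]
```

{"name": "apply_moves", "arguments": {"steps": [[[0, 0, 0], 0, 1], [[0, 0, 0], 0, 1], [[0, 0, 0], 0, 1], [[0, 0, 0], 0, 1], [[0, 0, 0], 0, 1], [[0, 0, -0.3], 0, 1], [[0, 0, -0.4], 0, 1], [[0, 0, -0.2], 0, 1]]}}

```text
time_s: 26.45
tool_pos: [0.5737, 0.188, 0.3821]
eef_rot: [-3.138, 0.001, -1.834]
contact_force: [0.4, 0.3, 0.1]
gripper_width: 0.0852
grasp_force: 0.0
```

{"name": "apply_moves", "arguments": {"steps": [[[0.3, 0, 0], 0, 1], [[0.4, 0, 0], 0, 1], [[0.4, 0, 0], 0, 1], [[0, 0, 0], 0, 1], [[0, 0, 0], 0, 1], [[0, 0, 0], 0, 1], [[0, 0, 0], 0, 1], [[0, 0, 0], 0, 1]]}}

```text
time_s: 27.45
tool_pos: [0.5392, 0.0611, 0.3791]
eef_rot: [3.141, -0.0, -1.833]
contact_force: [0.3, 0.7, 0.1]
gripper_width: 0.0854
grasp_force: 0.0
```

Run:
```python
from h import *
p=bot.snapshot('scene'); save(p,'s8'); print(find(p,'strap_nose'),find(p,'carving'),find(p,'nut_mid'))
p=bot.snapshot('top'); print(find(p,'strap_nose'),find(p,'carving'))
```

```text
[(0.72, [0.5776, 0.1993, 0.2842])] [(0.89, [0.5453, 0.078, 0.0226]), (0.75, [0.7406, -0.3351, 0.0026]), (0.61, [0.5002, -0.3317, 0.0117])] [(0.89, [0.2987, -0.2207, 0.0214]), (0.78, [0.7537, 0.1158, 0.0178]), (0.62, [0.5041, -0.3354, 0.0235])]
[] []
```

View pics/s8.png

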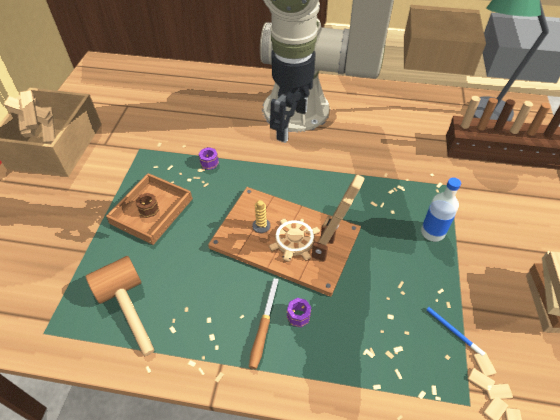

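The strap leans open (tip at 357,182), the nut is in the tray at (147,203), the carving hasn't moved, and the arm is clear.

```bash
python3 -c "
from workcell import bot
print(bot.hand_in())"
```

```text
the job is handed in; nothing more can be done
None
```

I unscrewed the nut and set it down in the tray, and swung the strap back until it stayed open by itself. The carving and bystanders look undisturbed in the last picture; the job is handed in, though the hand-in returned no verdict.

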